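# Knock a stuck dish mould loose with alternating mallet taps

### The job

The plaster dish mould has swollen tight in its wooden frame. Pick up the mallet by its handle and, with its head, tap the two knock-blocks on the mould's near end alternately left and right, gently (the plaster chips above about 20 N), until the mould has walked along the frame and lies square and fully against the far bar with the gap closed on both sides. Then stand the mallet upright back on its round wooden bat and let go, leaving the other things undisturbed.

Things in the scene. Friction and masses are not known exactly. Their poses are not given: they have to be found in the camera images.
- frame: fixed wooden mould frame, 230 mm (its x) by 250 mm (its y), 45 mm high: a 15 mm base board, a 22 mm rail along each side and a cross bar at the far (+x) end; the near (-x) end is open. Origin: centre of the underside. Its +x is the direction in which the mould must travel; +y is left seen from the robot.
- bar_face (a point): middle of the near face of the frame's far cross bar, 30 mm above the table, axes as the frame. The mould's far edge must come up against this face.
- insert: the plaster mould with its blocks; origin 90 mm left of its centre line, 52 mm ahead of the struck faces, 12 mm above the table. It slides only along the frame's x and can twist by some 2 degrees: one side may lead the other by 4 to 6 mm, then it jams. Pushing one block moves that side alone at about 11 to 13 N; when jammed or at the far bar the force climbs past 16 N; forcing a jam takes over 20 N. It stays where it is left.
- corner_left (a point): point on the far edge of the white plaster mould (an open square dish 170 mm long, 196 mm wide, 32 mm high, lying in the frame), 80 mm left of its centre line. It starts 12 to 16 mm short of the bar face (along the frame's x) and must end against it.
- corner_right (a point): the same point on the far edge of the mould, 80 mm right of its centre line. The two sides' starts differ.
- block_left (a point): centre of the struck (near, -x) face of the left waxed wooden knock-block (slippery), which is fixed to the near end of the mould and juts 30 mm out of it; face 32 mm wide and 52 mm high, from about 19 to 71 mm above the table; this point is about 46 mm above the table, 80 mm left of the mould's centre line. The block stays outside the frame over the whole travel.
- block_right (a point): the same for the right knock-block, 80 mm right of the centre line, 160 mm from the left one.
- mallet_handle (a point): point on the axis of the mallet, 72 mm above the bottom of its head. The mallet is round about its vertical axis and stands on its head: black rubber cylinder head 54 mm in diameter and 45 mm high, above it a coaxial wooden handle 24 mm in diameter up to 134 mm (the handle is bare from 45 mm up); 0.2 to 0.45 kg. It strikes with the side of the head. Its z points up along the handle.
- bat_top (a point): centre of the top of the fixed round plywood bat, 120 mm in diameter and 12 mm thick, on which the mallet stands at the start and must stand at the end.
- saucers: bystander: stack of terracotta saucers, 110 mm wide, 53 mm high; origin under its centre. The stack and the bat may be on either side of the frame.
- pot: bystander: terracotta cup, 84 mm wide, 85 mm high; origin under its centre.
- brush: bystander: brush, 200 mm long, lying along its x; origin under its middle.
Mind the look-alikes: they are no part of the job. Of the things shaped like the part that bears mallet_handle, the black one is meant.

How it is judged:
On the way, in this order (a step that is already met when the one before it is completed fails the run):
1. the mallet is lifted off its bat (z of mallet_handle in the frame of bat_top above 0.082 m and contact force between mallet and the fingers above 1 N), for 0.1 s.
2. struck by the mallet, the mould lies against the far bar on both sides (gap under 3.5 mm) (x of each of corner_left, corner_right in the frame of bar_face above -0.0035 m), for 0.2 s.
At the end, for the whole second after the job is handed in: Both far corners of the mould are within 3.5 mm of the far bar; the mallet stands upright (within 0.08 rad) and at rest on its bat, its axis within 45 mm of the bat's centre, released (all of step 2 and horizontal distance between mallet_handle and bat_top below 0.045 m and z of mallet_handle in the frame of bat_top between 0.067 and 0.077 m and angle between mallet_handle's own z axis and vertical below 0.08 rad and linear speed of mallet below 0.02 m/s and contact force between mallet and the fingers below 0.1 N); the robot touches nothing.
It fails at once if the mould is struck or pressed with more than 20 N (contact force between insert and anything else above 20 N).
It fails at once if the mould is touched by the fingers or arm instead of the mallet (contact force between insert and the fingers above 0.5 N or contact force between insert and the arm above 0.5 N).
It fails at once if a bystander is moved more than 20 mm (distance of any of saucers, pot, brush from where it was at the start of the episode above 0.02 m).
It also fails if it takes over 64 s, if anything falls off the work surface, if the arm or the gripper's body presses on something with over 40 N, if the wrist force passes 120 N, or if a joint passes its speed limit or range.

### The arm

A 6-joint arm with a two-finger parallel gripper is mounted at the origin on the work surface. World frame = base frame: x ahead of the robot, y to its left, z up, the work surface at z = 0. Lengths are in m, angles in rad, forces in N, time in s.
With the tool pointing down it reaches from about 0.35 to 0.925 m from the base axis. Payload 6.4 kg.
Tool frame: the origin (TCP) lies at the very end of the fingers, on their centre line; the grasp point (between the pads) lies 19 mm behind it (grip_point_offset is the distance from the TCP to the grasp point, in m); x points along the fingers, z is the direction in which the jaws open and shut, and the axes are right-handed (so a half turn about x gives the same grasp; the last joint's range is limited). The gripper opens to 94 mm and grips with 3 to 60 N. Pads are 16 mm wide; open, the fingers measure 119 mm over their backs; the gripper's body (75 mm by 177 mm) begins 78 mm behind the grasp point.
Start: joints at [0.996, 0.245, 1.558, -0, 1.339, -0.174], TCP at [0.254, 0.598, 0.18] pointing down, gripper open.
Joint ranges: [-3.13, 3.13], [-1.02, 2.26], [0.13, 2.54], [-0.95, 4.09], [0.21, 2.88], [-2.74, 2.74]. Speed limits (rad/s): [2.57, 2.57, 3.14, 3.14, 3.14, 3.14].

### API

Orientations are given as a 3x3 rotation matrix whose columns are the frame's x, y, z axes.
In Python, from bench import sense, read_camera, hand_in, grip_point_offset gives the robot as it stands. The module is installed in compiled form; this text tells all that it offers.
- The arm moves only by the tool apply_moves, never from a script. Its argument "steps" is a list of rows, each a list of 3 entries, a list of its own where there are three numbers: the shift along the tool's x, y, z in mm, then the turn, a rotation vector about the tool's x, y, z in rad, then the finger opening in mm, from 0 to 94. A call has exactly 10 rows; each row is the pose to reach, as a shift and turn from the pose commanded when the call began, along the tool's axes at that moment; what a row does not reach only later rows make up. A row lasts 1/12 s, in which the tool goes at most 41.7 mm and 7.16 degrees, less where a joint would pass 70% of its speed; a pose out of reach is approached as far as the arm can. A call with a gripper value outside its range is refused whole. The fingers move at their own pace and stop on an object; "newtons" is the grip in N (left out, the last holds). Time passes only in rows, so rows that repeat a pose let the fingers close, or fill a call up. It gives the time, the measured TCP pose, the force and the opening at its end, in the units of the state.
- sense(): the state, without advancing time (a new reading comes with each control period).
- read_camera(name): name is "side" or "top" or "wrist"; returns a dict with "pixels" (420x560x3 uint8, blue, green, red), "intrinsics" (3x3 intrinsics, pixels), "D" ([k1, k2, p1, p2, k3] as OpenCV has them; the pictures are not rectified), "R" (3x3) and "t" (3): a world point X has camera coordinates R X + t. Camera axes: x right, y down, z forward; pixel columns grow to the right and rows downward; lengths in m; the calibration is good to about 2 mm. A picture is of the moment at which its call begins. There is no depth.
- hand_in(): hands the job in, once; it reports no verdict.
The state is a dict: "time_s": time; "q": joint angles; "qd": joint speeds; "effort": joint torques, N m; "tool_pos": TCP position; "orientation": TCP orientation; "force": force on the tool from outside, world axes, zero at the start; "moment": the same for the moment, N m; "finger_gap": finger opening in m.
Only numpy, scipy, OpenCV 4.12 (cv2) and the standard library are available. Lean on these libraries where they do the work, as an engineer would, in place of code of your own. Each camera call takes 0.05 s, during which the arm holds its last target. There are 200 camera calls.

## Working session

There is one attempt and no reset: what is moved stays moved. The work goes in short steps, Python scripts to look and compute and a tool call to move; the robot and the scene stay as the last step left them, time stands still between calls to the robot, and variables do not carry over. Pictures are saved under pics/ and viewed, about 8 in all and at most 12, crops included, and the job is handed in when it is done.

Besides the shell and the picture viewer there is one more tool, called after "Request:" as name([rows], argument=value, ...), one row to a line, values as JSON. apply_moves: Moves the arm, as the interface text tells. Its arguments: {"type":"object","properties":{"steps":{"type":"array"},"newtons":{"type":"number"}},"required":["steps"]}

```bash
mkdir -p pics; python3 - <<'E'
from bench import *
import cv2,numpy as np
s=sense();print(s, grip_point_offset)
for n in("top","side"):
    c=read_camera(n);cv2.imwrite(f"pics/{n}0.png",c["pixels"]);np.savez(f"pics/{n}0.npz",**{k:np.array(v) for k,v in c.items()})
    print(n,c["intrinsics"],c["D"],c["R"],c["t"])
E
```

```text
{'time_s': 0.0, 'q': array([ 9.95891783e-01,  2.45806456e-01,  1.55896976e+00,  1.23137278e-05,
        1.33868477e+00, -1.74137961e-01]), 'qd': array([-0.0011536 ,  0.00035686,  0.00069507,  0.00016203,  0.00121397,
       -0.00063347]), 'effort': array([ 6.90102224e-04, -4.15831983e+01, -3.14604878e+01,  6.85078022e-02,
        3.33063724e-02, -1.52753200e-04]), 'tool_pos': array([0.25324878, 0.59795573, 0.17937406]), 'orientation': array([[-1.02596841e-03, -9.20760921e-01,  3.90125972e-01],
       [-1.56146616e-03,  3.90127177e-01,  9.20759658e-01],
       [-9.99998255e-01,  3.35501813e-04, -1.83799518e-03]]), 'force': array([0.4729863 , 1.06090877, 0.57868833]), 'moment': array([-0.00367379, -0.05919862,  0.05183719]), 'finger_gap': 0.09363393795074089} 0.0188
top [[469.86234585   0.         280.55134745]
 [  0.         469.86234585 204.10147534]
 [  0.           0.           1.        ]] [0.04994448 0.         0.         0.         0.        ] [[-0.02315073 -0.99972414  0.00396066]
 [-0.98034438  0.02192516 -0.19607188]
 [ 0.19593095 -0.00842202 -0.98058153]] [0.06775542 0.56658214 1.30810398]
side [[427.31687763   0.         272.86578324]
 [  0.         427.31687763 209.59413846]
 [  0.           0.           1.        ]] [-0.11721532  0.          0.          0.          0.        ] [[ 0.90221272 -0.43095996  0.01690344]
 [-0.31619192 -0.68758408 -0.65364425]
 [ 0.29331704  0.58438142 -0.75661316]] [-0.4897      0.28194731  1.0640558 ]
```

View pics/top0.png

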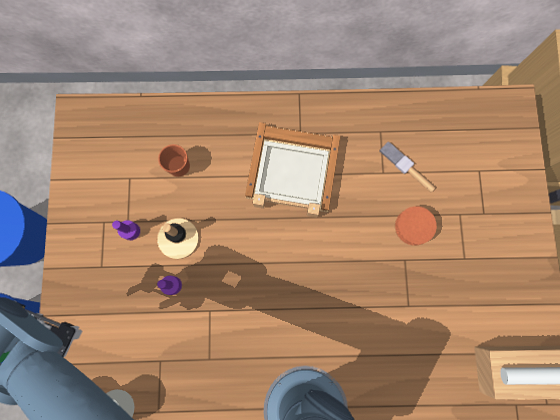

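View pics/side0.png

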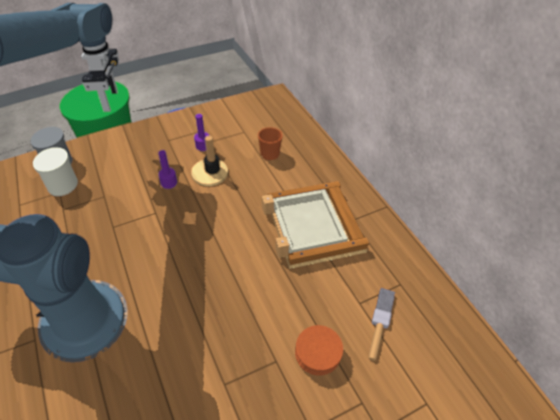

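Top view: black mallet on its bat at (175,232)/(178,239), purple look-alikes at (126,230) and (169,286). The frame is at about (293,168), with blocks at (262,200) and (314,209), saucers (416,225), pot (174,160) and brush (407,165).

```bash
cat > h.py <<'E'
import cv2,numpy as np
def load(f): return dict(np.load(f))
def ray(c,uv):
    p=cv2.undistortPoints(np.array(uv,float).reshape(-1,1,2),c["intrinsics"],c["D"]).reshape(-1,2)
    d=np.c_[p,np.ones(len(p))]@c["R"]; o=-c["R"].T@c["t"]; return o,d
def plane(c,uv,z):
    o,d=ray(c,uv); return o+d*((z-o[2])/d[:,2])[:,None]
def proj(c,X):
    return cv2.projectPoints(np.array(X,float).reshape(-1,1,3),cv2.Rodrigues(c["R"])[0],c["t"],c["intrinsics"],c["D"])[0].reshape(-1,2)
def crop(c,x0,y0,w,h,k,f): cv2.imwrite(f,cv2.resize(c["pixels"][y0:y0+h,x0:x0+w],None,fx=k,fy=k,interpolation=cv2.INTER_CUBIC))
E
python3 - <<'E'
from h import *
a=load("pics/top0.npz");b=load("pics/side0.npz")
i1=cv2.resize(a["pixels"][110:230,235:355],(600,600),interpolation=cv2.INTER_CUBIC)
cv2.imwrite("pics/c1.png",i1)
for n,c,(x,y) in(("top",a,(178,239)),("side",b,(210,172))):
    hsv=cv2.cvtColor(c["pixels"],cv2.COLOR_BGR2HSV); print(n,hsv[y+5,x+8],hsv[y+8,x-5])
    # bat: light tan; window
    w=np.zeros(hsv.shape[:2],np.uint8);w[y-35:y+35,x-35:x+35]=1
    m=((hsv[...,2]>185)&(hsv[...,1]<140)&(w>0)).astype(np.uint8)
    cs=max(cv2.findContours(m,0,1)[0],key=cv2.contourArea);h=cv2.convexHull(cs)
    P=plane(c,h.reshape(-1,2),.012)[:,:2].astype(np.float32)
    print("bat",cv2.contourArea(h),cv2.boundingRect(h),cv2.minEnclosingCircle(P),cv2.fitEllipse(P))
    k=((hsv[...,2]<60)&(w>0)).astype(np.uint8)
    for q in cv2.findContours(k,0,1)[0]: 
        if cv2.contourArea(q)>20: print("blk",cv2.contourArea(q),cv2.boundingRect(q))
cv2.imwrite("pics/c2.png",np.hstack([cv2.resize(c["pixels"][y-40:y+40,x-40:x+40],(400,400),interpolation=cv2.INTER_CUBIC) for c,(x,y) in((a,(178,239)),(b,(210,172)))]))
E
```

```text
top [ 24  56 253] [ 24  59 252]
bat 2683.0 (143, 218, 70, 47) ((0.4631539583206177, 0.3587579131126404), 0.11375156790018082) ((0.4692894220352173, 0.36232078075408936), (0.1436510533094406, 0.23610761761665344), 12.726408958435059)
blk 146.0 (165, 224, 21, 18)
side [ 18 111 154] [ 22  97 246]
bat 433.5 (190, 159, 30, 26) ((0.4786405861377716, 0.3671833276748657), 0.06412287801504135) ((0.47394654154777527, 0.3657393455505371), (0.10473936796188354, 0.12486845999956131), 5.817718029022217)
blk 144.0 (205, 155, 14, 19)
```

View pics/c1.png

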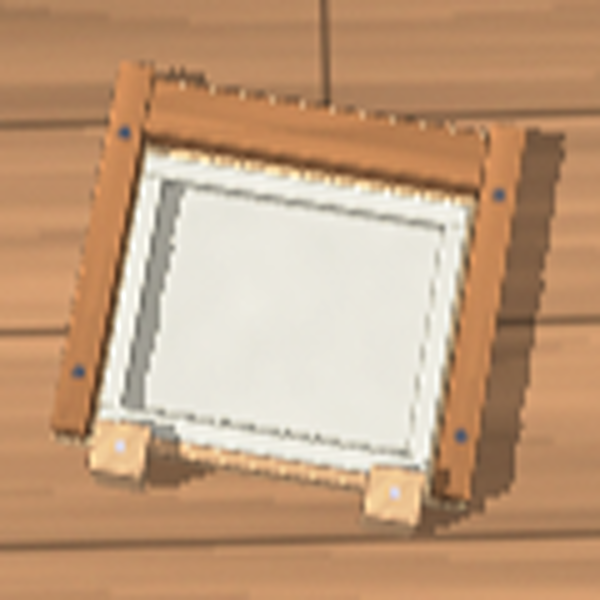

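View pics/c2.png

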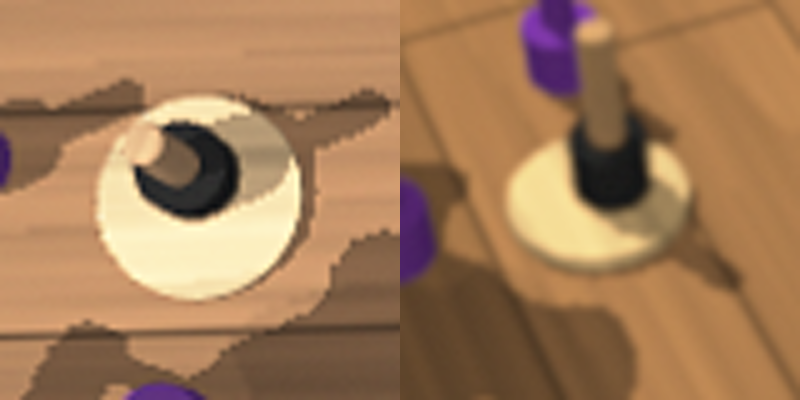

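Crops: the mould has tan gaps at the bar, slightly different left and right. The block pins are at c1 (120,447) and (394,492). The bat centre is at c2 (198,197), and the handle top at c2 (145,146) in top and (195,27) in side.

```bash
python3 - <<'E'
from h import *
np.set_printoptions(precision=4,suppress=True)
a=load("pics/top0.npz");b=load("pics/side0.npz")
print("cam",-a["R"].T@a["t"],-b["R"].T@b["t"])
f=lambda P,o:(np.array(P,float)+.5)/5-.5+np.array(o)
T=(138,199);S=(170,132);F=(235,110)
print("bat top",plane(a,f([(198.5,197.5)],T),.012),"side",plane(b,f([(199,196)],S),.012))
print("mallet top",plane(a,f([(145,146)],T),.146),"side",plane(b,f([(195,27)],S),.146))
fr=dict(FLo=(122,60),FRo=(526,128),NLo=(52,432),NRo=(468,500),NLi=(95,437),NRi=(437,492))
P={k:plane(a,f([v],F),.045)[0] for k,v in fr.items()}
for k,v in P.items():print(k,v)
for u,v in(("NLo","FLo"),("NRo","FRo")):
    d=P[v]-P[u];print("rail",np.linalg.norm(d),np.arctan2(d[1],d[0]))
for u,v in(("FLo","FRo"),("NLo","NRo")):
    d=P[v]-P[u];print("cross",np.linalg.norm(d),np.arctan2(d[0],-d[1])+0)
print("pins",plane(a,f([(120,447),(394,492)],F),.071))
print("bar inner top",plane(a,f([(145,138),(480,190)],F),.045))
print("mould far top edge",plane(a,f([(150,152),(472,205)],F),.047), "z guess")
print("saucers",plane(a,[(416,225)],.053),"pot",plane(a,[(174,160)],.085))
hs=cv2.cvtColor(a["pixels"],cv2.COLOR_BGR2HSV);k=((hs[...,0]>120)&(hs[...,0]<150)&(hs[...,1]>120)).astype(np.uint8);k[:,:100]=0
for q in cv2.findContours(k,0,1)[0]:
    if cv2.contourArea(q)>20: x,y,w,h=cv2.boundingRect(q);print("purple",(x,y,w,h),plane(a,[(x+w/2,y+h/2)],.05))
E
```

```text
cam [0.3007 0.0663 1.3935] [ 0.2189 -0.639   0.9976]
bat top [[0.4815 0.3609 0.012 ]] side [[0.4832 0.3631 0.012 ]]
mallet top [[0.4923 0.3613 0.146 ]] side [[0.4962 0.3701 0.146 ]]
FLo [0.8263 0.1141 0.045 ]
FRo [ 0.7777 -0.1285  0.045 ]
NLo [0.5967 0.1585 0.045 ]
NRo [ 0.5507 -0.084   0.045 ]
NLi [0.5932 0.1333 0.045 ]
NRi [ 0.5558 -0.0661  0.045 ]
rail 0.23380378986063477 -0.19118232938999102
rail 0.23133869460280332 -0.19378665592841351
cross 0.24741390789487672 -0.19767934861081793
cross 0.24680769816616427 -0.18770415623106834
pins [[ 0.5813  0.1177  0.071 ]
 [ 0.5515 -0.0389  0.071 ]]
bar inner top [[ 0.7765  0.101   0.045 ]
 [ 0.7394 -0.0992  0.045 ]]
mould far top edge [[ 0.767   0.0981  0.047 ]
 [ 0.7295 -0.0938  0.047 ]] z guess
saucers [[ 0.4986 -0.3331  0.053 ]] pot [[0.6987 0.3592 0.085 ]]
purple (158, 276, 23, 19) [[0.3434 0.3715 0.05  ]]
purple (112, 221, 28, 19) [[0.502  0.4991 0.05  ]]
```

Request:
apply_moves([
  [[-80,-313,-120],[1.1,0,0],94],
  [[-80,-313,-120],[1.1,0,0],94],
  [[-80,-313,-120],[1.1,0,0],94],
  [[-80,-313,-120],[1.1,0,0],94],
  [[-80,-313,-120],[1.1,0,0],94],
  [[-80,-313,-120],[1.1,0,0],94],
  [[-80,-313,-120],[1.1,0,0],94],
  [[-80,-313,-120],[1.1,0,0],94],
  [[-80,-313,-120],[1.1,0,0],94],
  [[-80,-313,-120],[1.1,0,0],94],
], newtons=40)

```text
time_s: 0.93
tool_pos: [0.4974, 0.3637, 0.2611]
orientation: [[0.001, -0.064, 0.998], [0.0, 0.998, 0.064], [-1.0, 0.0, 0.001]]
force: [-0.4, 0.1, 0.1]
finger_gap: 0.0938
```

```bash
cat >> h.py <<'E'
def snap(n,f):
    from bench import read_camera
    c=read_camera(n);cv2.imwrite(f"pics/{f}.png",c["pixels"]);np.savez(f"pics/{f}.npz",**{k:np.array(v) for k,v in c.items()});return c
def st():
    from bench import sense
    s=sense();R=s["orientation"];print("t",round(s["time_s"],2),"pos",s["tool_pos"].round(4),"yaw",round(float(np.arctan2(R[1,2],R[0,2])),4),"tilt",R[:2,0].round(4),"F",s["force"].round(2),"M",s["moment"].round(2),"gap",round(s["finger_gap"],4));return s
def go(p,yaw=None):
    s=st();R=s["orientation"];print("shift mm",(R.T@(np.array(p)-s["tool_pos"])*1000).round(1),"turn x",None if yaw is None else round(float(np.arctan2(R[1,2],R[0,2]))-yaw,4))
E
python3 - <<'E'
from h import *
c=snap("wrist","w1");go((.494,.365,.26),-.192)
hs=cv2.cvtColor(c["pixels"],cv2.COLOR_BGR2HSV)
E
```

```text
t 0.98 pos [0.4957 0.365  0.2603] yaw 0.0696 tilt [-0.0004  0.0002] F [-0.18  0.66 -0.36] M [-0.08  0.01 -0.01] gap 0.0936
shift mm [ 0.3  0.1 -1.7] turn x 0.2616
```

View pics/w1.png

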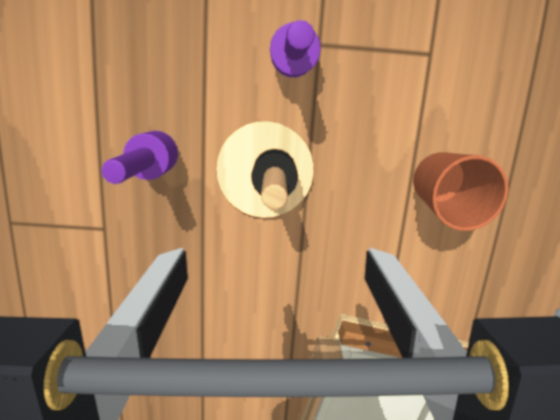

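The wrist view shows the handle top at (274,197), the bat centre at (265,170), and the head's base contour around (274,172).

```bash
python3 - <<'E'
from h import *
np.set_printoptions(precision=4,suppress=True)
c=load("pics/w1.npz")
print("top",plane(c,[(274,197)],.146),"bat",plane(c,[(265,170)],.012))
hs=cv2.cvtColor(c["pixels"],cv2.COLOR_BGR2HSV);m=((hs[...,2]<60)).astype(np.uint8);m[:130]=0;m[225:]=0;m[:,:215]=0;m[:,320:]=0
q=max(cv2.findContours(m,0,1)[0],key=cv2.contourArea);print(cv2.boundingRect(q))
for X in((.494,.3655),(.496,.363),(.493,.360),(.496,.368)):
  th=np.linspace(0,6.28,60);P=np.vstack([np.c_[X[0]+.027*np.cos(th),X[1]+.027*np.sin(th),th*0+z] for z in(.012,.057)])
  print(X,[tuple(np.r_[p.min(0),np.ptp(p,axis=0)].round(1)) for p in(proj(k,P) for k in(c,load("pics/top0.npz"),load("pics/side0.npz")))])
E
```

```text
top [[0.4963 0.3629 0.146 ]] bat [[0.4846 0.3614 0.012 ]]
(253, 150, 43, 43)
(0.494, 0.3655) [(np.float64(248.3), np.float64(145.2), np.float64(48.4), np.float64(52.5)), (np.float64(162.9), np.float64(222.5), np.float64(22.1), np.float64(20.6)), (np.float64(202.7), np.float64(153.8), np.float64(17.7), np.float64(21.3))]
(0.496, 0.363) [(np.float64(250.0), np.float64(147.4), np.float64(48.3), np.float64(52.6)), (np.float64(163.8), np.float64(221.8), np.float64(22.1), np.float64(20.6)), (np.float64(203.5), np.float64(154.1), np.float64(17.7), np.float64(21.3))]
(0.493, 0.36) [(np.float64(247.2), np.float64(149.7), np.float64(48.2), np.float64(52.6)), (np.float64(164.8), np.float64(222.8), np.float64(22.0), np.float64(20.6)), (np.float64(202.9), np.float64(154.9), np.float64(17.7), np.float64(21.4))]
(0.496, 0.368) [(np.float64(250.2), np.float64(143.3), np.float64(48.5), np.float64(52.5)), (np.float64(162.0), np.float64(221.8), np.float64(22.1), np.float64(20.6)), (np.float64(203.0), np.float64(153.2), np.float64(17.7), np.float64(21.3))]
```

Request:
apply_moves([
  [[0,-2.5,0],[0.125,0,0],94],
  [[20,-2.5,0],[0.262,0,0],94],
  [[60,-2.5,0],[0.262,0,0],94],
  [[100,-2.5,0],[0.262,0,0],94],
  [[140,-2.5,0],[0.262,0,0],94],
  [[170,-2.5,0],[0.262,0,0],94],
  [[179,-2.5,0],[0.262,0,0],94],
  [[179,-2.5,0],[0.262,0,0],94],
  [[179,-2.5,0],[0.262,0,0],60],
  [[179,-2.5,0],[0.262,0,0],20],
], newtons=40)

```text
time_s: 1.82
tool_pos: [0.4966, 0.3648, 0.0843]
orientation: [[0.004, 0.189, 0.982], [0.002, 0.982, -0.189], [-1.0, 0.003, 0.004]]
force: [0.3, -0.1, 0.2]
finger_gap: 0.084
```

Request:
apply_moves([
  [[0,0,0],[0,0,0],10],
  [[0,0,0],[0,0,0],10],
  [[0,0,0],[0,0,0],10],
  [[0,0,0],[0,0,0],10],
  [[0,0,0],[0,0,0],10],
  [[0,0,0],[0,0,0],10],
  [[0,0,0],[0,0,0],10],
  [[0,0,0],[0,0,0],10],
  [[0,0,0],[0,0,0],10],
  [[0,0,0],[0,0,0],10],
], newtons=40)

```text
time_s: 2.65
tool_pos: [0.4951, 0.3634, 0.0813]
orientation: [[-0.0, 0.191, 0.982], [-0.0, 0.982, -0.191], [-1.0, -0.0, -0.0]]
force: [0.5, -0.3, -1.2]
finger_gap: 0.0236
```

```bash
python3 - <<'E'
from h import *
go((.496,.3625,.081),-.192)
E
```

```text
t 2.65 pos [0.4951 0.3634 0.0813] yaw -0.1921 tilt [-0.0001 -0.0001] F [ 0.46 -0.32 -1.16] M [-0.04 -0.06  0.04] gap 0.0236
shift mm [ 0.3 -0.7  1. ] turn x -0.0001
```

Request:
apply_moves([
  [[-30,0,0],[0,0,0],10],
  [[-50,0,0],[0,0,0],10],
  [[-50,-30,10],[0,0,0],10],
  [[-50,-65,20],[0,0,0],10],
  [[-50,-105,30],[0,0,0],10],
  [[-50,-145,45],[0,0,0],10],
  [[-50,-185,55],[0,0,0],10],
  [[-40,-215,65],[0,0,0],10],
  [[-20,-225,65],[0,0,0],10],
  [[-13,-225,65],[0,0,0],10],
])

```text
time_s: 3.48
tool_pos: [0.5141, 0.1277, 0.0918]
orientation: [[-0.005, 0.195, 0.981], [-0.001, 0.981, -0.195], [-1.0, -0.001, -0.004]]
force: [0.6, 0.6, -3.1]
finger_gap: 0.0232
```

```bash
python3 - <<'E'
from h import *
c=snap("wrist","w2");d=snap("top","t2");s=snap("side","s2");st()
a=lambda c,x,y,w,h:cv2.resize(c["pixels"][y:y+h,x:x+w],(w*5,h*5),interpolation=cv2.INTER_CUBIC)
i=np.zeros((600,800,3),np.uint8)
i[:420,:400]=cv2.resize(c["pixels"],(400,300))[:0].shape[0] and 0
i[:300,:400]=cv2.resize(c["pixels"],(400,300));i[:300,400:]=a(s,210,175,160,100)[:300,:400] if 0 else cv2.resize(s["pixels"][170:270,240:373],(400,300),interpolation=cv2.INTER_CUBIC)
i[300:,:400]=cv2.resize(d["pixels"][115:220,230:370],(400,300),interpolation=cv2.INTER_CUBIC)
cv2.imwrite("pics/m2.png",i)
E
```

```text
t 3.63 pos [0.5151 0.1308 0.0936] yaw -0.1916 tilt [-0.0024  0.0004] F [-0.13  0.44 -1.6 ] M [-0.03  0.02 -0.01] gap 0.0234
```

View pics/m2.png

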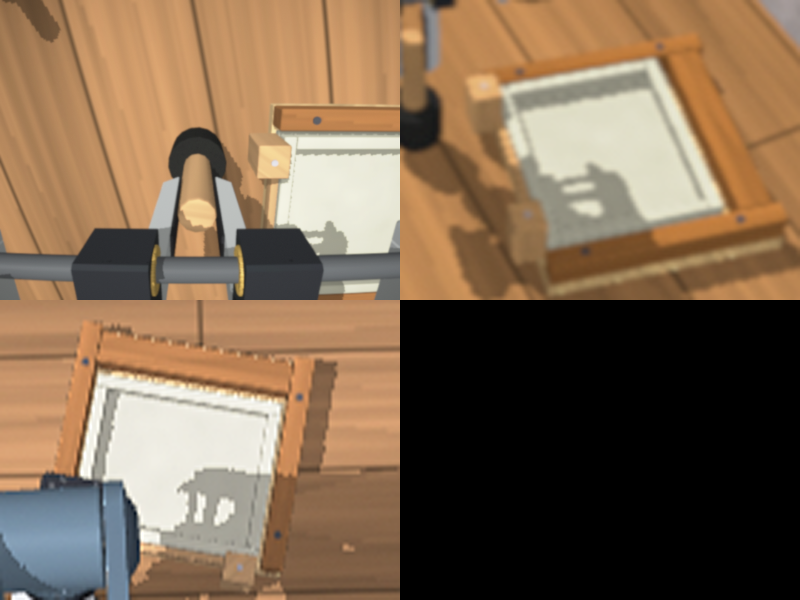

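The mallet is held upright, facing the left block, with a gap of about 25 mm. Approaching slowly.

Request:
apply_moves([
  [[0,0,5],[0,0,0],10],
  [[0,0,10],[0,0,0],10],
  [[0,0,14],[0,0,0],10],
  [[0,0,16],[0,0,0],10],
  [[0,0,17],[0,0,0],10],
  [[0,0,18],[0,0,0],10],
  [[0,0,19],[0,0,0],10],
  [[0,0,20],[0,0,0],10],
  [[0,0,21],[0,0,0],10],
  [[0,0,22],[0,0,0],10],
])

```text
time_s: 4.47
tool_pos: [0.5376, 0.1259, 0.0945]
orientation: [[-0.0, 0.191, 0.982], [-0.0, 0.982, -0.191], [-1.0, -0.0, -0.0]]
force: [0.3, 0.3, -1.9]
finger_gap: 0.0236
```

```bash
cat >> h.py <<'E'
U=np.array([np.cos(-.192),np.sin(-.192)]);V=np.array([-U[1],U[0]])
def uv():
    s=st();d=s["tool_pos"][:2]-np.array([.6879,.015]);print("u,v mm",(d@U*1e3).round(2),(d@V*1e3).round(2),"Fu",(s["force"][:2]@U).round(2))
E
python3 -c "from h import *;uv()"
```

```text
t 4.47 pos [0.5376 0.1259 0.0945] yaw -0.192 tilt [-0. -0.] F [ 0.26  0.28 -1.95] M [-0.02  0.07 -0.03] gap 0.0236
u,v mm -168.66 80.2 Fu 0.2
```

Request:
apply_moves([
  [[0,0,1],[0,0,0],10],
  [[0,0,2],[0,0,0],10],
  [[0,0,3],[0,0,0],10],
  [[0,0,3.5],[0,0,0],10],
  [[0,0,4],[0,0,0],10],
  [[0,0,4.5],[0,0,0],10],
  [[0,0,5],[0,0,0],10],
  [[0,0,5],[0,0,0],10],
  [[0,0,5],[0,0,0],10],
  [[0,0,5],[0,0,0],10],
])

```text
time_s: 5.3
tool_pos: [0.5422, 0.125, 0.0943]
orientation: [[-0.001, 0.191, 0.982], [0.0, 0.982, -0.191], [-1.0, -0.0, -0.001]]
force: [-1.5, 0.1, -1.9]
finger_gap: 0.0231
```

```bash
python3 -c "from h import *;uv()"
```

```text
t 5.3 pos [0.5422 0.125  0.0943] yaw -0.192 tilt [-0.0008  0.0001] F [-1.53  0.1  -1.94] M [-0.01  0.54  0.03] gap 0.0231
u,v mm -164.06 80.21 Fu -1.52
```

Request:
apply_moves([
  [[0,0,0.5],[0,0,0],10],
  [[0,0,1],[0,0,0],10],
  [[0,0,1.5],[0,0,0],10],
  [[0,0,2],[0,0,0],10],
  [[0,0,2.5],[0,0,0],10],
  [[0,0,3],[0,0,0],10],
  [[0,0,3],[0,0,0],10],
  [[0,0,3],[0,0,0],10],
  [[0,0,3],[0,0,0],10],
  [[0,0,3],[0,0,0],10],
])

```text
time_s: 6.13
tool_pos: [0.5431, 0.1248, 0.0935]
orientation: [[-0.006, 0.191, 0.982], [0.001, 0.982, -0.191], [-1.0, -0.001, -0.006]]
force: [-6.2, 0.9, -0.2]
finger_gap: 0.0234
```

```bash
python3 -c "from h import *;uv()"
```

```text
t 6.13 pos [0.5431 0.1248 0.0935] yaw -0.1919 tilt [-0.006   0.0006] F [-6.22  0.91 -0.22] M [ 0.33  2.04 -0.03] gap 0.0234
u,v mm -163.08 80.18 Fu -6.27
```

Request:
apply_moves([
  [[0,0,0.5],[0,0,0],10],
  [[0,0,1],[0,0,0],10],
  [[0,0,1.5],[0,0,0],10],
  [[0,0,2],[0,0,0],10],
  [[0,0,2.4],[0,0,0],10],
  [[0,0,2.8],[0,0,0],10],
  [[0,0,3.2],[0,0,0],10],
  [[0,0,3.5],[0,0,0],10],
  [[0,0,3.5],[0,0,0],10],
  [[0,0,3.5],[0,0,0],10],
])

```text
time_s: 6.97
tool_pos: [0.5443, 0.1247, 0.0927]
orientation: [[-0.012, 0.191, 0.982], [0.001, 0.982, -0.191], [-1.0, -0.001, -0.012]]
force: [-11.9, 2.2, 1.8]
finger_gap: 0.0232
```

```bash
python3 -c "from h import *;uv()"
```

```text
t 6.97 pos [0.5443 0.1247 0.0927] yaw -0.1918 tilt [-0.0117  0.0015] F [-11.87   2.18   1.82] M [0.65 3.15 0.04] gap 0.0232
u,v mm -161.91 80.24 Fu -12.07
```

Request:
apply_moves([
  [[0,0,0.4],[0,0,0],10],
  [[0,0,0.8],[0,0,0],10],
  [[0,0,1.2],[0,0,0],10],
  [[0,0,1.6],[0,0,0],10],
  [[0,0,2],[0,0,0],10],
  [[0,0,2.4],[0,0,0],10],
  [[0,0,2.8],[0,0,0],10],
  [[0,0,3],[0,0,0],10],
  [[0,0,3],[0,0,0],10],
  [[0,0,3],[0,0,0],10],
])

```text
time_s: 7.8
tool_pos: [0.5469, 0.1245, 0.0925]
orientation: [[-0.012, 0.191, 0.982], [0.002, 0.982, -0.191], [-1.0, -0.0, -0.013]]
force: [-11.3, 3.6, 1.4]
finger_gap: 0.0232
```

```bash
python3 -c "from h import *;uv()"
```

```text
t 7.8 pos [0.5469 0.1245 0.0925] yaw -0.1919 tilt [-0.0123  0.0024] F [-11.31   3.62   1.36] M [1.   3.16 0.08] gap 0.0232
u,v mm -159.27 80.62 Fu -11.8
```

Request:
apply_moves([
  [[0,0,0.5],[0,0,0],10],
  [[0,0,1],[0,0,0],10],
  [[0,0,1.5],[0,0,0],10],
  [[0,0,1.8],[0,0,0],10],
  [[0,0,2],[0,0,0],10],
  [[0,0,2],[0,0,0],10],
  [[0,0,-5],[0,0,0],10],
  [[0,0,-12],[0,0,0],10],
  [[0,-20,-16],[0,0,0],10],
  [[0,-60,-16],[0,0,0],10],
])

```text
time_s: 8.63
tool_pos: [0.5255, 0.069, 0.0952]
orientation: [[0.004, 0.186, 0.983], [0.0, 0.983, -0.186], [-1.0, 0.001, 0.004]]
force: [-0.3, -0.7, -2.2]
finger_gap: 0.0234
```

```bash
python3 -c "from h import *;uv()"
```

```text
t 8.63 pos [0.5255 0.069  0.0952] yaw -0.187 tilt [0.004  0.0003] F [-0.33 -0.73 -2.17] M [-0.12  0.06  0.01] gap 0.0234
u,v mm -169.71 22.02 Fu -0.18
```

Request:
apply_moves([
  [[0,-35,0],[0,0,0],10],
  [[0,-70,0],[0,0,0],10],
  [[0,-95,0],[0,0,0],10],
  [[0,-100,1],[0,0,0],10],
  [[0,-100,2],[0,0,0],10],
  [[0,-100,3],[0,0,0],10],
  [[0,-100,4],[0,0,0],10],
  [[0,-100,5],[0,0,0],10],
  [[0,-100,6],[0,0,0],10],
  [[0,-100,7],[0,0,0],10],
])

```text
time_s: 9.47
tool_pos: [0.5121, -0.0312, 0.0942]
orientation: [[-0.002, 0.189, 0.982], [0.001, 0.982, -0.189], [-1.0, 0.0, -0.002]]
force: [-2.4, 0.5, -1.3]
finger_gap: 0.0233
```

```bash
python3 -c "
from h import *;uv();d=snap('top','t3');cv2.imwrite('pics/c3.png',cv2.resize(d['pixels'][110:230,235:355],(600,600),interpolation=cv2.INTER_CUBIC))"
```

```text
t 9.47 pos [ 0.5121 -0.0312  0.0942] yaw -0.1906 tilt [-0.0017  0.0005] F [-2.43  0.5  -1.34] M [0.19 0.75 0.03] gap 0.0233
u,v mm -163.73 -78.91 Fu -2.48
```

View pics/c3.png

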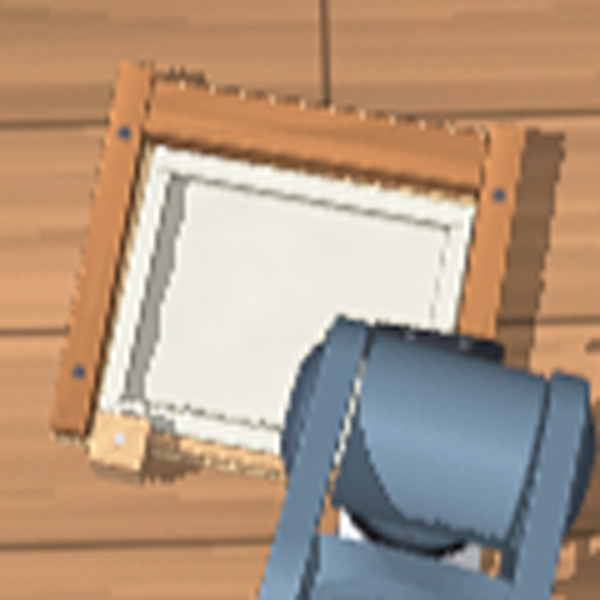

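Left side has moved about 4 mm (pin now at c3 (120,439)). The right block is in light contact.

Request:
apply_moves([
  [[0,0,1],[0,0,0],10],
  [[0,0,2],[0,0,0],10],
  [[0,0,3],[0,0,0],10],
  [[0,0,4],[0,0,0],10],
  [[0,0,4.8],[0,0,0],10],
  [[0,0,5.6],[0,0,0],10],
  [[0,0,6.4],[0,0,0],10],
  [[0,0,7.2],[0,0,0],10],
  [[0,0,8],[0,0,0],10],
  [[0,0,8],[0,0,0],10],
])

```text
time_s: 10.35
tool_pos: [0.5153, -0.0326, 0.0923]
orientation: [[-0.013, 0.19, 0.982], [0.002, 0.982, -0.19], [-1.0, -0.0, -0.013]]
force: [-11.1, 2.1, 0.8]
finger_gap: 0.0238
```

```bash
python3 -c "from h import *;uv()"
```

```text
t 10.35 pos [ 0.5153 -0.0326  0.0923] yaw -0.1914 tilt [-0.0132  0.0024] F [-11.09   2.14   0.82] M [ 0.37  3.16 -0.01] gap 0.0238
u,v mm -160.31 -79.64 Fu -11.3
```

Request:
apply_moves([
  [[0,0,0.7],[0,0,0],10],
  [[0,0,1.4],[0,0,0],10],
  [[0,0,2.1],[0,0,0],10],
  [[0,0,2.8],[0,0,0],10],
  [[0,0,3.4],[0,0,0],10],
  [[0,0,4],[0,0,0],10],
  [[0,0,4.5],[0,0,0],10],
  [[0,0,5],[0,0,0],10],
  [[0,0,5],[0,0,0],10],
  [[0,0,5],[0,0,0],10],
])

```text
time_s: 11.18
tool_pos: [0.5196, -0.034, 0.092]
orientation: [[-0.015, 0.19, 0.982], [0.001, 0.982, -0.19], [-1.0, -0.001, -0.015]]
force: [-12.7, 0.7, 0.2]
finger_gap: 0.0233
```

```bash
python3 -c "from h import *;uv()"
```

```text
t 11.18 pos [ 0.5196 -0.034   0.092 ] yaw -0.1913 tilt [-0.0146  0.0014] F [-12.69   0.65   0.19] M [-0.12  3.34 -0.04] gap 0.0233
u,v mm -155.81 -80.22 Fu -12.58
```

Request:
apply_moves([
  [[0,0,0.7],[0,0,0],10],
  [[0,0,1.4],[0,0,0],10],
  [[0,0,2],[0,0,0],10],
  [[0,0,2],[0,0,0],10],
  [[0,0,-6],[0,0,0],10],
  [[0,0,-16],[0,0,0],10],
  [[0,20,-17],[0,0,0],10],
  [[0,55,-17],[0,0,0],10],
  [[0,95,-17],[0,0,0],10],
  [[0,130,-17],[0,0,0],10],
])

```text
time_s: 12.02
tool_pos: [0.5343, 0.0978, 0.0954]
orientation: [[0.004, 0.192, 0.981], [0.0, 0.981, -0.192], [-1.0, 0.001, 0.004]]
force: [0.3, -0.9, -1.5]
finger_gap: 0.0235
```

Request:
apply_moves([
  [[0,20,0],[0,0,0],10],
  [[0,30,0],[0,0,0],10],
  [[0,30,2],[0,0,0],10],
  [[0,30,4],[0,0,0],10],
  [[0,30,5],[0,0,0],10],
  [[0,30,6],[0,0,0],10],
  [[0,30,7],[0,0,0],10],
  [[0,30,8],[0,0,0],10],
  [[0,30,9],[0,0,0],10],
  [[0,30,10],[0,0,0],10],
])

```text
time_s: 12.85
tool_pos: [0.5477, 0.1235, 0.094]
orientation: [[-0.003, 0.191, 0.982], [0.0, 0.982, -0.191], [-1.0, -0.001, -0.003]]
force: [-4.0, 0.4, -1.0]
finger_gap: 0.0236
```

```bash
python3 -c "from h import *;uv()"
```

```text
t 12.85 pos [0.5477 0.1235 0.094 ] yaw -0.1925 tilt [-0.0035  0.0001] F [-4.03  0.44 -1.  ] M [ 0.07  1.26 -0.  ] gap 0.0236
u,v mm -158.34 79.74 Fu -4.04
```

Request:
apply_moves([
  [[0,0,1],[0,0,0],10],
  [[0,0,2],[0,0,0],10],
  [[0,0,3],[0,0,0],10],
  [[0,0,4],[0,0,0],10],
  [[0,0,4.7],[0,0,0],10],
  [[0,0,5.4],[0,0,0],10],
  [[0,0,6.1],[0,0,0],10],
  [[0,0,6.8],[0,0,0],10],
  [[0,0,7.5],[0,0,0],10],
  [[0,0,7.5],[0,0,0],10],
])

```text
time_s: 13.68
tool_pos: [0.5511, 0.1235, 0.0924]
orientation: [[-0.013, 0.191, 0.982], [0.002, 0.982, -0.191], [-1.0, -0.001, -0.013]]
force: [-11.1, 2.4, 0.9]
finger_gap: 0.0235
```

```bash
python3 -c "from h import *;uv()"
```

```text
t 13.68 pos [0.5511 0.1235 0.0924] yaw -0.1918 tilt [-0.0131  0.002 ] F [-11.12   2.42   0.93] M [0.67 3.07 0.08] gap 0.0235
u,v mm -154.96 80.4 Fu -11.38
```

Request:
apply_moves([
  [[0,0,0.6],[0,0,0],10],
  [[0,0,1.2],[0,0,0],10],
  [[0,0,1.8],[0,0,0],10],
  [[0,0,2.4],[0,0,0],10],
  [[0,0,2.8],[0,0,0],10],
  [[0,0,3.2],[0,0,0],10],
  [[0,0,3.6],[0,0,0],10],
  [[0,0,4],[0,0,0],10],
  [[0,0,4],[0,0,0],10],
  [[0,0,4],[0,0,0],10],
])

```text
time_s: 14.52
tool_pos: [0.5548, 0.1233, 0.0922]
orientation: [[-0.014, 0.191, 0.982], [0.003, 0.982, -0.19], [-1.0, 0.0, -0.014]]
force: [-12.1, 4.6, 1.4]
finger_gap: 0.0235
```

```bash
python3 -c "from h import *;uv()"
```

```text
t 14.52 pos [0.5548 0.1233 0.0922] yaw -0.1917 tilt [-0.0136  0.003 ] F [-12.13   4.62   1.45] M [1.07 3.13 0.06] gap 0.0235
u,v mm -151.36 80.88 Fu -12.79
```

Request:
apply_moves([
  [[0,0,-7],[0,0,0],10],
  [[0,0,-17],[0,0,0],10],
  [[0,-20,-17],[0,0,0],10],
  [[0,-55,-17],[0,0,0],10],
  [[0,-95,-17],[0,0,0],10],
  [[0,-130,-17],[0,0,0],10],
  [[0,-155,-17],[0,0,0],10],
  [[0,-160,-17],[0,0,0],10],
  [[0,-160,-15],[0,0,0],10],
  [[0,-160,-13],[0,0,0],10],
])

```text
time_s: 15.35
tool_pos: [0.5175, -0.0328, 0.0949]
orientation: [[0.002, 0.191, 0.982], [-0.0, 0.982, -0.191], [-1.0, 0.0, 0.002]]
force: [0.1, 0.0, -2.5]
finger_gap: 0.0238
```

Request:
apply_moves([
  [[0,0,1],[0,0,0],10],
  [[0,0,2],[0,0,0],10],
  [[0,0,3],[0,0,0],10],
  [[0,0,4],[0,0,0],10],
  [[0,0,5],[0,0,0],10],
  [[0,0,6],[0,0,0],10],
  [[0,0,7],[0,0,0],10],
  [[0,0,8],[0,0,0],10],
  [[0,0,9],[0,0,0],10],
  [[0,0,9],[0,0,0],10],
])

```text
time_s: 16.18
tool_pos: [0.5216, -0.0335, 0.0927]
orientation: [[-0.011, 0.19, 0.982], [0.003, 0.982, -0.19], [-1.0, 0.001, -0.011]]
force: [-9.9, 2.4, 1.3]
finger_gap: 0.0235
```

```bash
python3 -c "from h import *;uv()"
```

```text
t 16.18 pos [ 0.5216 -0.0335  0.0927] yaw -0.1914 tilt [-0.0112  0.0027] F [-9.89  2.39  1.31] M [0.54 2.72 0.01] gap 0.0235
u,v mm -154.02 -79.31 Fu -10.16
```

Request:
apply_moves([
  [[0,0,0.6],[0,0,0],10],
  [[0,0,1.2],[0,0,0],10],
  [[0,0,1.8],[0,0,0],10],
  [[0,0,2.4],[0,0,0],10],
  [[0,0,3],[0,0,0],10],
  [[0,0,3.6],[0,0,0],10],
  [[0,0,4.2],[0,0,0],10],
  [[0,0,4.5],[0,0,0],10],
  [[0,0,4.5],[0,0,0],10],
  [[0,0,4.5],[0,0,0],10],
])

```text
time_s: 17.02
tool_pos: [0.5249, -0.0346, 0.0922]
orientation: [[-0.014, 0.19, 0.982], [0.002, 0.982, -0.19], [-1.0, -0.001, -0.014]]
force: [-12.0, 1.5, 0.6]
finger_gap: 0.0236
```

```bash
python3 -c "from h import *;uv()"
```

```text
t 17.02 pos [ 0.5249 -0.0346  0.0922] yaw -0.1912 tilt [-0.0137  0.0021] F [-11.97   1.52   0.59] M [ 0.21  3.21 -0.04] gap 0.0236
u,v mm -150.55 -79.79 Fu -12.05
```

Request:
apply_moves([
  [[0,0,0.5],[0,0,0],10],
  [[0,0,1],[0,0,0],10],
  [[0,0,1.5],[0,0,0],10],
  [[0,0,2],[0,0,0],10],
  [[0,0,2.4],[0,0,0],10],
  [[0,0,2.8],[0,0,0],10],
  [[0,0,3],[0,0,0],10],
  [[0,0,3],[0,0,0],10],
  [[0,0,3],[0,0,0],10],
  [[0,0,3],[0,0,0],10],
])

```text
time_s: 17.85
tool_pos: [0.5274, -0.0354, 0.092]
orientation: [[-0.015, 0.19, 0.982], [0.002, 0.982, -0.19], [-1.0, -0.001, -0.015]]
force: [-13.2, 0.1, 2.1]
finger_gap: 0.0235
```

```bash
python3 -c "from h import *;uv()"
```

```text
t 17.85 pos [ 0.5274 -0.0354  0.092 ] yaw -0.1911 tilt [-0.0149  0.0017] F [-13.19   0.11   2.14] M [ 0.01  3.49 -0.06] gap 0.0235
u,v mm -147.95 -80.05 Fu -12.97
```

Request:
apply_moves([
  [[0,0,-8],[0,0,0],10],
  [[0,0,-17],[0,0,0],10],
  [[0,20,-18],[0,0,0],10],
  [[0,55,-18],[0,0,0],10],
  [[0,95,-18],[0,0,0],10],
  [[0,130,-18],[0,0,0],10],
  [[0,155,-18],[0,0,0],10],
  [[0,160,-18],[0,0,0],10],
  [[0,160,-16],[0,0,0],10],
  [[0,160,-14],[0,0,0],10],
])

```text
time_s: 18.68
tool_pos: [0.5502, 0.1232, 0.0947]
orientation: [[0.001, 0.19, 0.982], [-0.0, 0.982, -0.19], [-1.0, -0.0, 0.001]]
force: [-0.2, -1.2, -1.7]
finger_gap: 0.0231
```

Request:
apply_moves([
  [[0,0,1],[0,0,0],10],
  [[0,0,2],[0,0,0],10],
  [[0,0,3],[0,0,0],10],
  [[0,0,4],[0,0,0],10],
  [[0,0,5],[0,0,0],10],
  [[0,0,6],[0,0,0],10],
  [[0,0,7],[0,0,0],10],
  [[0,0,8],[0,0,0],10],
  [[0,0,9],[0,0,0],10],
  [[0,0,9],[0,0,0],10],
])

```text
time_s: 19.52
tool_pos: [0.5545, 0.1223, 0.0928]
orientation: [[-0.011, 0.191, 0.982], [0.001, 0.982, -0.191], [-1.0, -0.001, -0.011]]
force: [-10.1, 1.7, 1.4]
finger_gap: 0.0233
```

```bash
python3 -c "from h import *;uv()"
```

```text
t 19.52 pos [0.5545 0.1223 0.0928] yaw -0.192 tilt [-0.0111  0.0009] F [-10.09   1.74   1.4 ] M [ 0.29  2.74 -0.  ] gap 0.0233
u,v mm -151.46 79.91 Fu -10.23
```

Request:
apply_moves([
  [[0,0,0.5],[0,0,0],10],
  [[0,0,1],[0,0,0],10],
  [[0,0,1.5],[0,0,0],10],
  [[0,0,2],[0,0,0],10],
  [[0,0,2.5],[0,0,0],10],
  [[0,0,3],[0,0,0],10],
  [[0,0,3.5],[0,0,0],10],
  [[0,0,4],[0,0,0],10],
  [[0,0,4],[0,0,0],10],
  [[0,0,4],[0,0,0],10],
])

```text
time_s: 20.35
tool_pos: [0.5575, 0.1222, 0.0924]
orientation: [[-0.013, 0.191, 0.982], [0.002, 0.982, -0.191], [-1.0, -0.0, -0.013]]
force: [-12.6, 2.7, 1.8]
finger_gap: 0.0235
```

```bash
python3 -c "from h import *;uv()"
```

```text
t 20.35 pos [0.5575 0.1222 0.0924] yaw -0.1919 tilt [-0.0129  0.0021] F [-12.57   2.68   1.85] M [0.76 3.15 0.01] gap 0.0235
u,v mm -148.44 80.38 Fu -12.85
```

Left is now about level with right (-148). Pushing on in small steps, watching for the force to climb at the bar.

Request:
apply_moves([
  [[0,0,0.5],[0,0,0],10],
  [[0,0,1],[0,0,0],10],
  [[0,0,1.5],[0,0,0],10],
  [[0,0,2],[0,0,0],10],
  [[0,0,2.3],[0,0,0],10],
  [[0,0,2.6],[0,0,0],10],
  [[0,0,2.6],[0,0,0],10],
  [[0,0,2.6],[0,0,0],10],
  [[0,0,2.6],[0,0,0],10],
  [[0,0,2.6],[0,0,0],10],
])

```text
time_s: 21.18
tool_pos: [0.559, 0.122, 0.0921]
orientation: [[-0.016, 0.191, 0.982], [0.003, 0.982, -0.191], [-1.0, -0.0, -0.016]]
force: [-14.7, 3.4, 3.4]
finger_gap: 0.0234
```

```bash
python3 -c "from h import *;uv();d=snap('top','t4');s=snap('side','s4');cv2.imwrite('pics/c4.png',np.hstack([cv2.resize(d['pixels'][120:200,250:350],(400,320),interpolation=cv2.INTER_CUBIC),cv2.resize(s['pixels'][180:260,275:375],(400,320),interpolation=cv2.INTER_CUBIC)]))"
```

```text
t 21.18 pos [0.559  0.122  0.0921] yaw -0.1918 tilt [-0.0157  0.0025] F [-14.65   3.38   3.38] M [ 0.87  3.67 -0.01] gap 0.0234
u,v mm -147.0 80.46 Fu -15.03
```

View pics/c4.png

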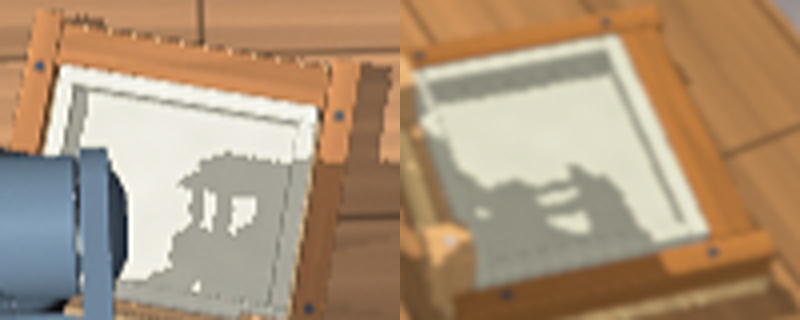

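The tan gap is closed in both views and the force climbs to 15 N on the left, so the left side is at the bar. Now confirming the right.

Request:
apply_moves([
  [[0,0,-9],[0,0,0],10],
  [[0,0,-18],[0,0,0],10],
  [[0,-20,-19],[0,0,0],10],
  [[0,-55,-19],[0,0,0],10],
  [[0,-95,-19],[0,0,0],10],
  [[0,-130,-19],[0,0,0],10],
  [[0,-155,-19],[0,0,0],10],
  [[0,-160,-17],[0,0,0],10],
  [[0,-160,-14],[0,0,0],10],
  [[0,-160,-11],[0,0,0],10],
])

```text
time_s: 22.12
tool_pos: [0.5247, -0.0343, 0.095]
orientation: [[0.002, 0.191, 0.981], [-0.0, 0.982, -0.191], [-1.0, 0.0, 0.002]]
force: [0.7, 1.1, -1.3]
finger_gap: 0.0232
```

Request:
apply_moves([
  [[0,0,1],[0,0,0],10],
  [[0,0,2],[0,0,0],10],
  [[0,0,3],[0,0,0],10],
  [[0,0,4],[0,0,0],10],
  [[0,0,5],[0,0,0],10],
  [[0,0,6],[0,0,0],10],
  [[0,0,7],[0,0,0],10],
  [[0,0,8],[0,0,0],10],
  [[0,0,8],[0,0,0],10],
  [[0,0,8],[0,0,0],10],
])

```text
time_s: 22.95
tool_pos: [0.5274, -0.0343, 0.0926]
orientation: [[-0.012, 0.19, 0.982], [0.003, 0.982, -0.19], [-1.0, 0.001, -0.012]]
force: [-10.6, 1.7, 1.3]
finger_gap: 0.0234
```

```bash
python3 -c "from h import *;uv()"
```

```text
t 22.95 pos [ 0.5274 -0.0343  0.0926] yaw -0.1909 tilt [-0.0115  0.0028] F [-10.55   1.69   1.35] M [0.53 2.85 0.07] gap 0.0234
u,v mm -148.19 -79.03 Fu -10.68
```

Request:
apply_moves([
  [[0,0,0.5],[0,0,0],10],
  [[0,0,1],[0,0,0],10],
  [[0,0,1.5],[0,0,0],10],
  [[0,0,2],[0,0,0],10],
  [[0,0,2.4],[0,0,0],10],
  [[0,0,2.8],[0,0,0],10],
  [[0,0,2.8],[0,0,0],10],
  [[0,0,2.8],[0,0,0],10],
  [[0,0,2.8],[0,0,0],10],
  [[0,0,2.8],[0,0,0],10],
])

```text
time_s: 23.78
tool_pos: [0.5281, -0.0344, 0.0919]
orientation: [[-0.017, 0.189, 0.982], [0.004, 0.982, -0.189], [-1.0, 0.001, -0.017]]
force: [-13.8, 2.2, 2.0]
finger_gap: 0.0236
```

```bash
python3 -c "from h import *;uv()"
```

```text
t 23.78 pos [ 0.5281 -0.0344  0.0919] yaw -0.1906 tilt [-0.0166  0.0038] F [-13.83   2.2    1.98] M [0.63 3.89 0.02] gap 0.0236
u,v mm -147.44 -78.95 Fu -14.0
```

Request:
apply_moves([
  [[0,0,0.3],[0,0,0],10],
  [[0,0,0.6],[0,0,0],10],
  [[0,0,0.9],[0,0,0],10],
  [[0,0,1.2],[0,0,0],10],
  [[0,0,1.5],[0,0,0],10],
  [[0,0,1.5],[0,0,0],10],
  [[0,0,1.5],[0,0,0],10],
  [[0,0,1.5],[0,0,0],10],
  [[0,0,1.5],[0,0,0],10],
  [[0,0,1.5],[0,0,0],10],
])

```text
time_s: 24.62
tool_pos: [0.5285, -0.0344, 0.0915]
orientation: [[-0.019, 0.189, 0.982], [0.004, 0.982, -0.189], [-1.0, 0.001, -0.02]]
force: [-17.9, 3.2, 4.6]
finger_gap: 0.0236
```

```bash
python3 -c "from h import *;uv()"
```

```text
t 24.62 pos [ 0.5285 -0.0344  0.0915] yaw -0.1905 tilt [-0.0193  0.0043] F [-17.88   3.23   4.57] M [0.72 4.49 0.03] gap 0.0236
u,v mm -147.06 -78.87 Fu -18.17
```

Request:
apply_moves([
  [[0,0,-6],[0,0,0],10],
  [[0,0,-20],[0,0,0],10],
  [[0,0,-50],[0,0,0],10],
  [[-20,30,-80],[0,0,0],10],
  [[-40,70,-90],[0,0,0],10],
  [[-40,110,-90],[0,0,0],10],
  [[-40,150,-90],[0,0,0],10],
  [[-40,190,-90],[0,0,0],10],
  [[-40,230,-90],[0,0,0],10],
  [[-40,270,-90],[0,0,0],10],
])

```text
time_s: 25.45
tool_pos: [0.4999, 0.2484, 0.135]
orientation: [[0.003, 0.19, 0.982], [0.001, 0.982, -0.19], [-1.0, 0.001, 0.003]]
force: [0.4, -0.2, -2.1]
finger_gap: 0.0234
```

Request:
apply_moves([
  [[0,40,-5],[0,0,0],10],
  [[0,80,-10],[0,0,0],10],
  [[0,110,-10],[0,0,0],10],
  [[0,110,-10],[0,0,0],10],
  [[0,110,-10],[0,0,0],10],
  [[0,110,-10],[0,0,0],10],
  [[0,110,-10],[0,0,0],10],
  [[0,110,-10],[0,0,0],10],
  [[0,110,-10],[0,0,0],10],
  [[0,110,-10],[0,0,0],10],
])

```text
time_s: 26.28
tool_pos: [0.5105, 0.3547, 0.1346]
orientation: [[0.0, 0.192, 0.981], [0.0, 0.981, -0.192], [-1.0, 0.0, 0.0]]
force: [0.2, 1.0, -2.6]
finger_gap: 0.0231
```

```bash
python3 - <<'E'
from h import *
go((.4835,.362,.083),-.192)
d=snap('top','t5');s=snap('wrist','w5');k=snap('side','s5');i=np.zeros((600,800,3),np.uint8)
i[:300,:400]=cv2.resize(d['pixels'][110:215,235:375],(400,300),interpolation=cv2.INTER_CUBIC)
i[:300,400:]=cv2.resize(s['pixels'],(400,300))
i[300:,:400]=cv2.resize(k['pixels'][170:275,250:390],(400,300),interpolation=cv2.INTER_CUBIC)
i[300:,400:]=cv2.resize(k['pixels'][60:210,110:310],(400,300),interpolation=cv2.INTER_CUBIC)
cv2.imwrite('pics/m5.png',i)
E
```

```text
t 26.28 pos [0.5105 0.3547 0.1346] yaw -0.1931 tilt [0.0003 0.0002] F [ 0.2   0.98 -2.64] M [-0.09  0.06  0.01] gap 0.0231
shift mm [ 51.6   2.  -27.9] turn x -0.0011
```

View pics/m5.png

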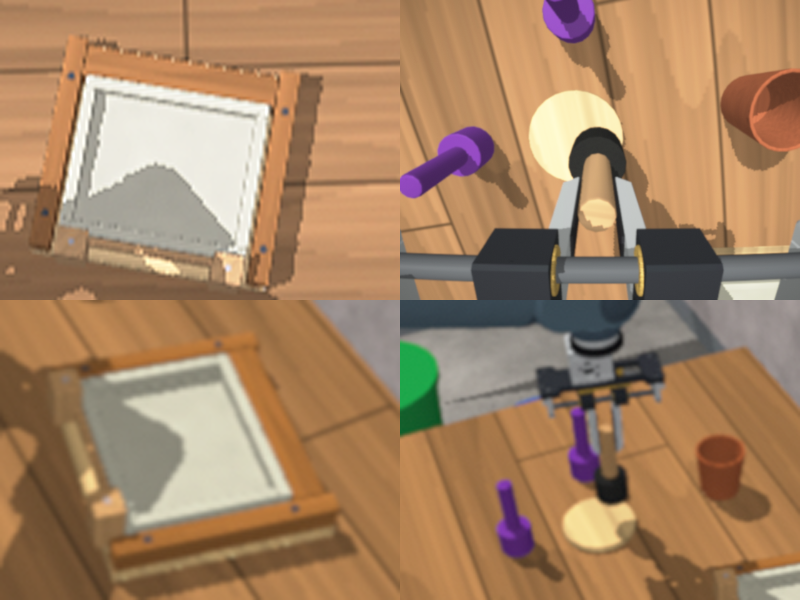

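Mould lies flush with the bar on both sides, and the mallet is upright in the grip. Placing it on the bat.

Request:
apply_moves([
  [[0,2,-15],[0,0,0],10],
  [[0,2,-28],[0,0,0],10],
  [[0,2,-28],[0,0,0],10],
  [[15,2,-28],[0,0,0],10],
  [[30,2,-28],[0,0,0],10],
  [[40,2,-28],[0,0,0],10],
  [[47,2,-28],[0,0,0],10],
  [[50,2,-28],[0,0,0],10],
  [[51,2,-28],[0,0,0],10],
  [[51,2,-28],[0,0,0],10],
])

```text
time_s: 27.27
tool_pos: [0.4834, 0.3628, 0.0837]
orientation: [[0.0, 0.191, 0.982], [0.0, 0.982, -0.191], [-1.0, 0.0, 0.0]]
force: [-0.1, -0.8, -2.0]
finger_gap: 0.0234
```

Request:
apply_moves([
  [[0.5,0,0],[0,0,0],10],
  [[1,0,0],[0,0,0],10],
  [[1.5,0,0],[0,0,0],10],
  [[1.5,0,0],[0,0,0],10],
  [[1.5,0,0],[0,0,0],10],
  [[1.5,0,0],[0,0,0],10],
  [[1.5,0,0],[0,0,0],10],
  [[1.5,0,0],[0,0,0],10],
  [[1.5,0,0],[0,0,0],10],
  [[1.5,0,0],[0,0,0],10],
])

```text
time_s: 28.1
tool_pos: [0.4832, 0.3627, 0.082]
orientation: [[-0.0, 0.191, 0.982], [0.0, 0.982, -0.191], [-1.0, 0.0, -0.0]]
force: [0.3, 0.2, -2.0]
finger_gap: 0.0234
```

```bash
python3 - <<'E'
from h import *
go((.4835,.362,.0813),-.192)
E
```

```text
t 28.1 pos [0.4832 0.3627 0.082 ] yaw -0.192 tilt [-0.  0.] F [ 0.29  0.19 -1.99] M [-0.05  0.1   0.04] gap 0.0234
shift mm [ 0.7 -0.6  0.4] turn x -0.0
```

Request:
apply_moves([
  [[0.4,0,0],[0,0,0],10],
  [[0.8,0,0],[0,0,0],10],
  [[1.2,0,0],[0,0,0],10],
  [[1.6,0,0],[0,0,0],10],
  [[1.6,0,0],[0,0,0],10],
  [[1.6,0,0],[0,0,0],10],
  [[1.6,0,0],[0,0,0],10],
  [[1.6,0,0],[0,0,0],10],
  [[1.6,0,0],[0,0,0],10],
  [[1.6,0,0],[0,0,0],10],
])

```text
time_s: 28.93
tool_pos: [0.4835, 0.363, 0.0814]
orientation: [[0.001, 0.191, 0.982], [0.001, 0.982, -0.191], [-1.0, 0.001, 0.001]]
force: [-2.7, 0.0, 5.6]
finger_gap: 0.0236
```

```bash
python3 -c "from h import *;uv()"
```

```text
t 28.93 pos [0.4835 0.363  0.0814] yaw -0.1919 tilt [0.0007 0.0006] F [-2.72  0.01  5.59] M [-0.22  0.7  -0.06] gap 0.0236
u,v mm -267.06 302.63 Fu -2.67
```

On the bat (upward 5.6 N). Easing off and opening.

Request:
apply_moves([
  [[-0.5,0,0],[0,0,0],10],
  [[-0.8,0,0],[0,0,0],10],
  [[-0.8,0,0],[0,0,0],24],
  [[-0.8,0,0],[0,0,0],28],
  [[-0.8,0,0],[0,0,0],34],
  [[-0.8,0,0],[0,0,0],42],
  [[-0.8,0,0],[0,0,0],55],
  [[-0.8,0,0],[0,0,0],70],
  [[-0.8,0,0],[0,0,0],94],
  [[-0.8,0,0],[0,0,0],94],
])

```text
time_s: 29.77
tool_pos: [0.4832, 0.3626, 0.0811]
orientation: [[-0.0, 0.191, 0.982], [-0.0, 0.982, -0.191], [-1.0, -0.0, -0.0]]
force: [0.4, -0.0, 0.7]
finger_gap: 0.0638
```

Request:
apply_moves([
  [[0,0,0],[0,0,0],94],
  [[-10,0,0],[0,0,0],94],
  [[-30,0,0],[0,0,0],94],
  [[-60,0,0],[0,0,0],94],
  [[-95,0,0],[0,0,0],94],
  [[-135,0,0],[0,0,0],94],
  [[-170,0,0],[0,0,0],94],
  [[-180,0,0],[0,0,0],94],
  [[-180,0,0],[0,0,0],94],
  [[-180,0,0],[0,0,0],94],
])

```text
time_s: 30.6
tool_pos: [0.483, 0.3626, 0.2609]
orientation: [[0.0, 0.191, 0.982], [0.0, 0.982, -0.191], [-1.0, 0.0, 0.0]]
force: [0.4, 0.4, -0.5]
finger_gap: 0.0943
```

```bash
python3 - <<'E'
from h import *
st();d=snap('top','t6');s=snap('wrist','w6');k=snap('side','s6')
i=np.zeros((600,800,3),np.uint8)
i[:300,:400]=cv2.resize(d['pixels'][110:215,235:375],(400,300),interpolation=cv2.INTER_CUBIC)
i[:300,400:]=cv2.resize(s['pixels'],(400,300))
i[300:,:400]=cv2.resize(d['pixels'],(400,300))
i[300:,400:]=cv2.resize(k['pixels'][60:210,110:310],(400,300),interpolation=cv2.INTER_CUBIC)
cv2.imwrite('pics/m6.png',i)
E
```

```text
t 30.6 pos [0.483  0.3626 0.2609] yaw -0.192 tilt [0.0001 0.    ] F [ 0.42  0.39 -0.47] M [-0.06  0.1  -0.02] gap 0.0943
```

View pics/m6.png

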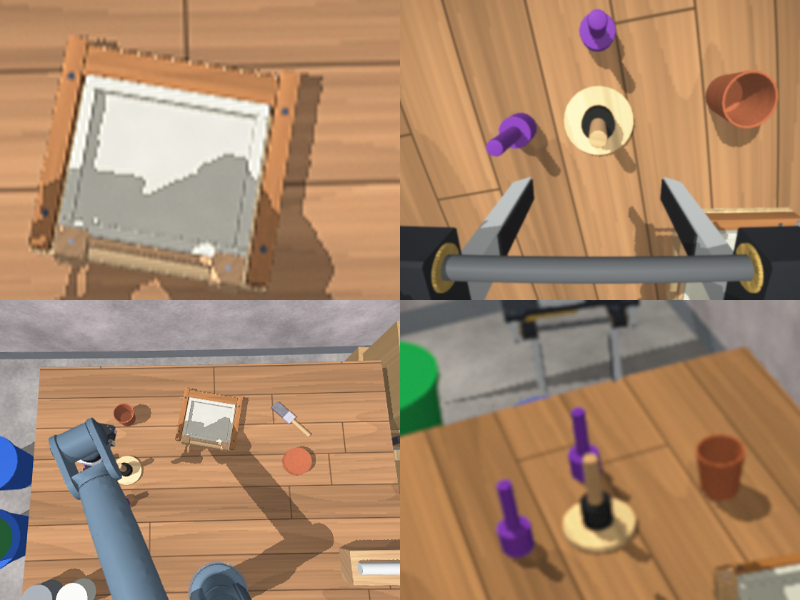

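The mallet stands upright in the middle of the bat, the gripper is clear, the mould is flush with the bar, and the bystanders are in place. Handing in.

```bash
python3 -c "
from bench import *
print(hand_in())"
```

```text
the job is handed in; nothing more can be done
None
```

I lifted the black mallet off its bat and pushed the mould with slow presses of its head, alternating left, right, left, right, left, right. It ended against the far bar on both sides. I then stood the mallet back in the middle of its bat, let go and handed in at about 31 s. The hand-in gives no verdict.

- **Mould:** At the end, the mallet stopped within about 0.1 mm of the same distance along the frame on both blocks. The force climbed to about 15 N on the left and 18 N on the right. No gap at the bar is visible in the top and side views. I judged this by force and by eye, and did not measure the remaining gap in the pictures.
- **Force margin:** The wrist force along the frame read about 18.2 N at the last right-hand press, the highest reading I saw. That is under the 20 N limit, but forces were only read at the end of each move, so brief peaks in between were not seen.
- **Mallet and gripper:** The last pictures show the mallet upright near the bat's centre, with the gripper open and well above it and the wrist force near zero.
- **Bystanders:** The pot, saucers and brush look unmoved in the last top view. I did not measure their positions.
- **Disagreement:** In the first measurement, the side and top views placed the mallet about 9 mm apart. A closer wrist-camera view settled it before the grasp.

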